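# Unhook the ring gauge carrier from the sloping rack

### The job

Two gauge carriers hang by their lips on the rail of the sloping rack. Take the one with the ring gauge: swing its lower end up until the carrier is about level with its lip still on the rail, then lift the lip up off the rail and set the carrier down flat in the middle of the cork mat. Leave the other carrier hanging where it is.

Things in the scene. Friction and masses are not known exactly. Their poses are not given: they have to be found in the camera images.
- ring_carrier: To take: plate 120x70x6 mm with a steel ring gauge, 54x18 mm. Origin: under its centre at feet level; plate z 12 to 18 mm; +x to the lip end (upper while hung), +z out of the plate. Hung, slopes 30 deg. Grip fin at the low end: 12 thick in y, 30 long, centre x -43, z 18 to 60; pinch across y near z 46 (hand upright or leaning). Lip to z 0, inner face x 52; rail axis while hung: x 47, z 7. 0.2 kg
- block_carrier: To leave hanging: the same plate, lip, fin and frame, but it carries a steel V-block (48 x 43 x 36 mm, notched top) instead of the ring. It hangs 124 mm beside the other (centre to centre) on the same rail, at its left or its right.
- rack: Fixed low stand, base 150 x 290 x 10 mm. Origin on the surface plate; +x to the rear (up the slope), +y along the rail, +z up. The rail (ledge): round steel rod, 10 mm diameter, along y, axis at x 50, z 95 mm, over y -142 to 142. At the front a bar for the carriers' feet; posts at y +-136. Hung carriers: origin at x 13, z 65.5, y +62 or -62, yaw as the rack.
- cork_mat: Flat brown cork mat, 160 x 160 x 4 mm, fixed on the surface plate. Origin: centre of its underside; top at z = 4 mm.

How it is judged:
By the outcome, as a careful person would: the job done as asked, in the order asked, and still so for the second after the job is handed in, with the robot touching nothing.
It also fails if it takes over 42 s, if anything falls off the work surface, if the arm or the gripper's body presses on something with over 40 N, if the wrist force passes 120 N, or if a joint passes its speed limit or range.

### The arm

A 7-joint arm with a two-finger parallel gripper is mounted at the origin on a cart in front of the work surface, level with it; the furniture and walls round the work are solid. World frame = base frame: x ahead of the robot, y to its left, z up, the work surface at z = 0. Lengths are in m, angles in rad, forces in N, time in s.
With the tool pointing down it reaches from about 0.4 to 0.85 m from the base axis. Payload 10.4 kg.
Tool frame: the origin (TCP) lies at the very end of the fingers, on their centre line; the grasp point (between the pads) lies manip.hold_point_z behind it (manip.hold_point_z is the distance from the TCP to the grasp point, in m); z points along the fingers, y is the direction in which the jaws open and shut (so a half turn about z gives the same grasp; the last joint's range is limited). The gripper opens to 85 mm and grips with 20 to 120 N. Pads are 22 mm wide; open, the fingers measure 114 mm over their backs; the gripper's body (76 mm by 85 mm) begins 54 mm behind the grasp point. The pads swing forward as they close: fully open they stand 13 mm farther back than shut.
Start: joints at [0.777, 0.332, -0.065, 1.46, 0.022, 1.35, -0.088], TCP at [0.435, -0.448, 0.231] pointing down, gripper open.
Joint ranges: [-2.6, 2.6], [-0.5, 2.12], [-1.47, 1.34], [0.16, 2.42], [-1.27, 4.41], [0.06, 2.06], [-2.6, 2.6]. Speed limits (rad/s): [2.22, 2.22, 2.79, 2.79, 3.14, 3.14, 3.14].

### API

Orientations are given as a unit quaternion [x, y, z, w].
In Python, from workcell import manip gives the robot as it stands.
- The arm moves only by the tool jog_arm, never from a script. Its arguments are lists of equal length, an entry for each row: "translation": the shift along the world's x, y, z in mm, a list of three; "turn": the turn about the world's z in degrees. In form: {"translation": [[x, y, z], ...], "turn": [turn, ...]}. A call has 1 to 12 rows; each row is the pose to reach, as a shift and turn from the pose measured when the call began; what a row does not reach only later rows make up. A row lasts 1/12 s, in which the tool goes at most 41.7 mm and 7.16 degrees, less where a joint would pass 70% of its speed; a pose out of reach is approached as far as the arm can. A call with a gripper value outside its range is refused whole. "grip" is the finger opening in mm, from 0 to 85.4, set as the call begins (left out, the last holds). The fingers move at their own pace and stop on an object; "grip_force" is the grip in N (left out, the last holds). Time passes only in rows, so rows that repeat a pose let the fingers close. It gives the time, the measured TCP pose, the force and the opening at its end, in the units of the state.
- manip.get_obs(): the state, without advancing time (a new reading comes with each control period).
- manip.camera(name): name is "scene" or "side" or "wrist"; returns a dict with "frame" (400x640x3 uint8, red, green, blue), "mtx" (3x3 intrinsics, pixels), "pose" (4x4, takes a point from camera to world coordinates). Camera axes: x right, y down, z forward; pixel columns grow to the right and rows downward; lengths in m; the calibration is good to about 2 mm. A picture is of the moment at which its call begins. There is no depth.
- manip.hand_in(): hands the job in, once; it reports no verdict.
Trained networks look in a picture, given as the dict that the camera call returned (one of the last four; its "shot" number tells which), for a name from the list of things; names that differ only in an ending like _2 or _b are one class to them, and where a whole thing is asked for, a point or a joint stands for the part that bears it (a point fixed in the world has none). Each returns a list of dicts, best first, with "confidence" (0 to 1); they miss things now and then, are a little off and sometimes report something else, mostly with a low value. They report only what shows in the picture. A call takes as long as a camera call.
- manip.outline_of(picture, label): "mask" (400x640 bool, what is visible of it) and "extent" ([left, top, right, bottom] in pixels, round what is visible of it).
- manip.pinpoint(picture, label): "at" ([column, row] in pixels: a listed point, or the origin of a listed thing).
The state is a dict: "clock": time; "joint_pos": joint angles; "joint_velocities": joint speeds; "tau": joint torques, N m; "position": TCP position; "ee_rot": TCP orientation; "ft_force": force on the tool from outside, world axes, zero at the start; "torque": the same for the moment, N m; "grip_width": opening from 0.0 (shut) to 1.0 (fully open).
Only numpy, scipy, OpenCV 4.12 (cv2) and the standard library are available. Lean on these libraries where they do the work, as an engineer would, in place of code of your own. Each camera call takes 0.05 s, during which the arm holds its last target. There are 200 camera calls.

## Working session

There is one attempt and no reset: what is moved stays moved. The work goes in short steps, Python scripts to look and compute and a tool call to move; the robot and the scene stay as the last step left them, time stands still between calls to the robot, and variables do not carry over. Pictures are saved under pics/ and viewed, about 8 in all and at most 12, crops included, and the job is handed in when it is done.

Besides the shell and the picture viewer there is one more tool, called after ">>>" as a command line: name --pt "numbers of a row" for each row, then --argument value for the rest. jog_arm: Moves the arm, as the interface text tells. Its arguments: {"type":"object","properties":{"translation":{"type":"array"},"turn":{"type":"array"},"grip":{"type":"number"},"grip_force":{"type":"number"}},"required":["translation","turn"]}

```bash
mkdir -p pics; ls; python3 - <<'E'
from workcell import manip
import cv2,numpy as np
o=manip.get_obs();print(o, manip.hold_point_z)
ims=[]
for n in("scene","side"):
    p=manip.camera(n);ims.append(p["frame"]);print(n,p["mtx"].tolist(),np.round(p["pose"],4).tolist())
    for l in("ring_carrier","block_carrier","rack","cork_mat"):
        print(l,[(np.round(d["at"],1).tolist(),round(d["confidence"],2)) for d in manip.pinpoint(p,l)],[(d["extent"],round(d["confidence"],2)) for d in manip.outline_of(p,l)])
    cv2.imwrite(f"pics/{n}0.png",p["frame"][:,:,::-1])
E
```

```text
pics
{'clock': 0.0, 'joint_pos': array([ 0.77742752,  0.33288431, -0.06470481,  1.46096022,  0.02157303,
        1.34990385, -0.08847608]), 'joint_velocities': array([ 0.00083753,  0.00054101,  0.00071563, -0.0007221 ,  0.00135651,
        0.00150794, -0.00069394]), 'tau': array([ 3.56311266e-04, -6.25440502e+01,  4.92934173e-02, -3.91609168e+01,
        1.60658837e-02,  9.78907017e-03,  4.59257012e-05]), 'position': array([ 0.43516381, -0.44807788,  0.23049915]), 'ee_rot': array([ 9.26645494e-01,  3.75935624e-01, -2.93455902e-04, -6.69245460e-04]), 'ft_force': array([-0.04300652, -0.15175405,  0.13866356]), 'torque': array([ 0.00773667,  0.02347252, -0.01863631]), 'grip_width': 0.9964370601309926} 0.0187
scene [[393.42287472300956, 0.0, 316.1989305883173], [0.0, 393.42287472300956, 199.93781986815281], [0.0, 0.0, 1.0]] [[0.6512, -0.4951, 0.5752, 0.0275], [-0.7588, -0.4107, 0.5056, -0.3716], [-0.0141, -0.7657, -0.6431, 0.6194], [0.0, 0.0, 0.0, 1.0]]
ring_carrier [([454.9, 249.5], 0.91)] [([419.6, 212.2, 487.2, 286.4], 0.68), ([203.3, 168.3, 290.3, 223.3], 0.47)]
block_carrier [([395.5, 217.7], 0.93)] [([368.2, 185.8, 426.1, 249.6], 0.66)]
rack [([415.3, 255.7], 0.6)] [([344.9, 180.6, 512.1, 319.7], 0.87)]
cork_mat [([248.2, 194.5], 0.95), ([416.0, 253.4], 0.72)] [([202.8, 170.5, 291.0, 224.8], 0.72)]
side [[474.1503993384595, 0.0, 322.2149622645554], [0.0, 474.1503993384595, 198.31129892144517], [0.0, 0.0, 1.0]] [[0.9479, 0.2507, -0.1963, 0.7329], [0.3184, -0.7428, 0.5889, -0.596], [0.0018, -0.6208, -0.784, 0.9178], [0.0, 0.0, 0.0, 1.0]]
ring_carrier [([308.4, 310.8], 0.93)] [([268.6, 289.3, 334.7, 326.7], 0.58)]
block_carrier [([326.8, 262.2], 0.57), ([310.3, 294.9], 0.51)] [([293.4, 236.6, 356.2, 273.1], 0.74)]
rack [([312.7, 295.1], 0.96)] [([252.8, 228.8, 375.3, 377.4], 0.71)]
cork_mat [([336.9, 152.0], 0.6)] [([305.4, 125.0, 368.4, 175.3], 0.65)]
```

View pics/scene0.png

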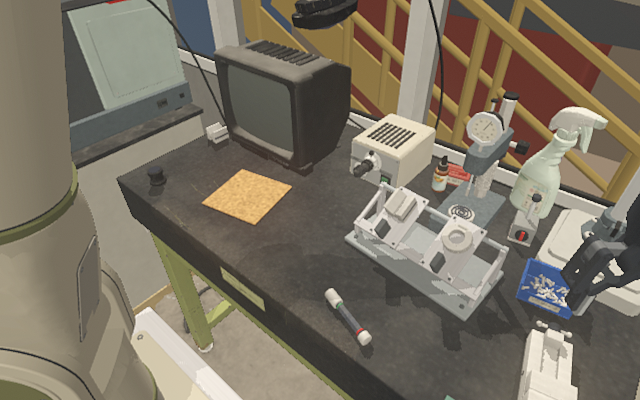

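View pics/side0.png

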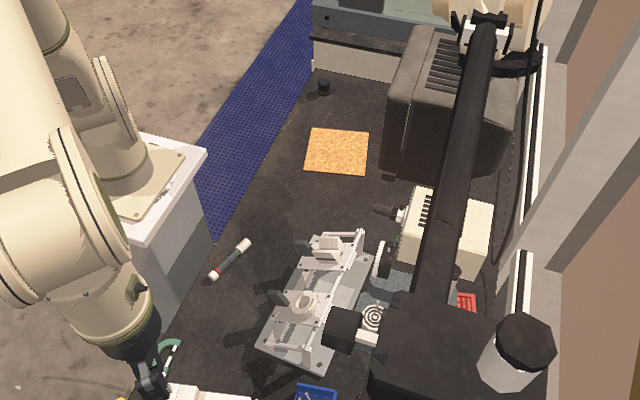

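```bash
cat > h.py <<'E'
from workcell import manip
import cv2,numpy as np
from scipy.spatial.transform import Rotation as R
def ray(p,uv):
    T=np.array(p["pose"]);d=T[:3,:3]@np.linalg.solve(p["mtx"],[*uv,1]);return T[:3,3],d
def onz(p,uv,z):
    o,d=ray(p,uv);return o+d*(z-o[2])/d[2]
def proj(p,X):
    T=np.array(p["pose"]);c=(np.atleast_2d(X)-T[:3,3])@T[:3,:3];q=c@np.array(p["mtx"]).T;return q[:,:2]/q[:,2:]
E
python3 - <<'E'
from h import *
for n in("scene","side"):
    p=manip.camera(n)
    for l,z in(("ring_carrier",.0655),("block_carrier",.0655),("rack",0),("cork_mat",0)):
        for d in manip.pinpoint(p,l): print(n,l,np.round(onz(p,d["at"],z),4),round(d["confidence"],2))
E
```

```text
scene block_carrier [ 0.5905 -0.1046  0.0655] 0.84
scene rack [ 0.5693 -0.1671  0.    ] 0.87
scene cork_mat [0.4863 0.2609 0.    ] 0.72
side ring_carrier [ 0.5769 -0.2242  0.0655] 0.64
side ring_carrier [ 0.5803 -0.1098  0.0655] 0.26
side block_carrier [ 0.5883 -0.1094  0.0655] 0.84
side rack [ 0.5632 -0.1612  0.    ] 0.57
side cork_mat [0.4925 0.2611 0.    ] 0.86
```

The scene view shows the ring carrier at (455,245) on the rack, the V-block carrier at (398,210) to its left, and the mat at (248,195). The side view agrees: ring at (303,300), block at (327,245), mat at (337,152). The fins are at the near end. Next I move above the fin, with the jaws along the rail.

>>> jog_arm --pt "15 40 5" --pt "30 80 10" --pt "45 120 10" --pt "60 160 10" --pt "75 200 10" --pt "82 231 10" --pt "82 231 10" --pt "82 231 10" --pt "82 231 10" --pt "82 231 10" --turn '[-6,-12,-18,-25,-32,-39,-46,-50,-50,-50]'

```text
clock: 2.23
position: [0.5174, -0.2176, 0.2414]
ee_rot: [0.999, -0.05, 0.0, 0.0]
ft_force: [0.3, -1.1, 0.1]
grip_width: 0.998
```

```bash
python3 - <<'E'
from h import *
o=manip.get_obs();r=R.from_quat(o["ee_rot"]).as_matrix();print(o["clock"],o["position"],r.round(3).tolist())
p=manip.camera("wrist");print(np.round(p["pose"],3).tolist())
for l,z in(("ring_carrier",.0655),("block_carrier",.0655),("rack",0)):
    for d in manip.pinpoint(p,l): print(l,np.round(d["at"],1),np.round(onz(p,d["at"],z),4),round(d["confidence"],2))
    for d in manip.outline_of(p,l): print(l,d["extent"],round(d["confidence"],2))
cv2.imwrite("pics/w1.png",p["frame"][:,:,::-1])
s=manip.camera("side");sc=manip.camera("scene")
for q in(s,sc):
  for l,z in(("ring_carrier",.0655),("block_carrier",.0655),("rack",0),("cork_mat",0)):
    for d in manip.pinpoint(q,l): print(l,np.round(onz(q,d["at"],z),4),round(d["confidence"],2))
for q in(s,sc):
    m=cv2.inRange(cv2.cvtColor(q["frame"],cv2.COLOR_RGB2HSV),(10,90,120),(25,255,255))
    d=manip.outline_of(q,"cork_mat")
    if d:
        c=max(cv2.findContours(d[0]["mask"].astype(np.uint8),0,1)[0],key=cv2.contourArea)[:,0]
        W=np.array([onz(q,u,.004)[:2] for u in c],np.float32);print("mat",cv2.minAreaRect(W))
E
```

```text
2.2333 [ 0.51738836 -0.21759884  0.24141298] [[0.995, -0.099, 0.0], [-0.099, -0.995, -0.0], [0.0, 0.0, -1.0]]
[[-0.1, -0.96, -0.263, 0.584], [-0.995, 0.096, 0.027, -0.224], [-0.0, 0.265, -0.964, 0.385], [0.0, 0.0, 0.0, 1.0]]
ring_carrier [323.1 110.3] [ 0.5773 -0.2302  0.0655] 0.75
ring_carrier [277.3, 47.1, 368.6, 204.0] 0.73
ring_carrier [109.6, 48.3, 232.2, 211.7] 0.49
block_carrier [181.2 114.3] [ 0.5866 -0.1027  0.0655] 0.75
block_carrier [110.1, 49.4, 232.1, 208.1] 0.75
rack [265.6 125.4] [ 0.5662 -0.1673  0.    ] 0.76
rack [57.7, 33.6, 426.3, 188.3] 0.55
ring_carrier [ 0.5756 -0.2273  0.0655] 0.92
block_carrier [ 0.5815 -0.1074  0.0655] 0.69
rack [ 0.5652 -0.1681  0.    ] 0.61
cork_mat [0.4895 0.2644 0.    ] 0.98
ring_carrier [ 0.5773 -0.2342  0.0655] 0.73
ring_carrier [ 0.5882 -0.1047  0.0655] 0.44
block_carrier [ 0.5848 -0.1044  0.0655] 0.88
rack [ 0.5815 -0.1641  0.    ] 0.87
rack [ 0.6425 -0.2143  0.    ] 0.2
cork_mat [0.4836 0.2597 0.    ] 0.83
mat ((0.48923301696777344, 0.25744113326072693), (0.15910738706588745, 0.16105899214744568), 11.415980339050293)
mat ((0.4866219162940979, 0.25988394021987915), (0.16404804587364197, 0.16394808888435364), 11.977500915527344)
```

View pics/w1.png

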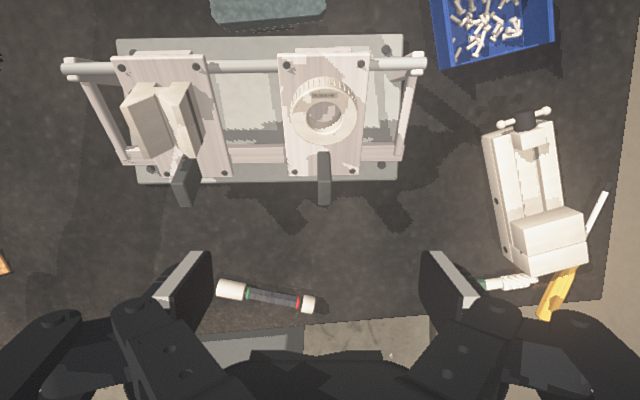

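Wrist view: rail from (62,66) to (427,63), ring fin at column 323, its outer end at (324,204), block carrier on the left. I use these to fix the rack's pose.

```bash
python3 - <<'E'
from h import *
p=manip.camera("wrist")
a=onz(p,(63,67),.095);b=onz(p,(426,64),.095);print(a,b,np.linalg.norm(a-b))
d=(a-b)[:2];psi=np.arctan2(-d[0],d[1]);c=(a+b)[:2]/2;ex=np.array([np.cos(psi),np.sin(psi)]);ey=np.array([-ex[1],ex[0]])
print("psi",np.degrees(psi),"rack origin",c-.05*ex)
f=onz(p,(324,204),.0884)[:2];print("fin end in rack",(f-c+.05*ex)@ex,(f-c)@ey,"expect -.0674,-.062")
m=onz(p,(323.5,190),.0884)[:2]
g=f+.020*ex; print("pinch",g, "via rack",c-.0974*ex-.062*ey)
crop=cv2.resize(p["frame"][20:220,250:450,::-1],None,fx=3,fy=3,interpolation=cv2.INTER_CUBIC);cv2.imwrite("pics/w2.png",crop)
E
```

```text
[ 0.63198623 -0.02838632  0.095     ] [ 0.60489276 -0.31347971  0.095     ] 0.2863778880135555
psi -5.42872412768461 rack origin [ 0.56866376 -0.16620264]
fin end in rack -0.06621860621751004 -0.06288255704104702 expect -.0674,-.062
pinch [ 0.5167033  -0.22443053] via rack [ 0.5156107  -0.22344016]
```

View pics/w2.png

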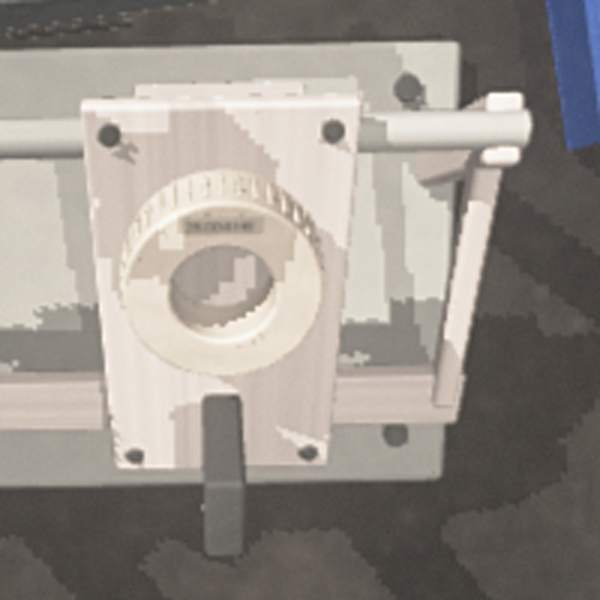

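>>> jog_arm --pt "-1 -6 -35" --pt "-1 -6 -70" --pt "-1 -6 -105" --pt "-1 -6 -135" --pt "-1 -6 -155" --pt "-1 -6 -168" --pt "-1 -6 -176" --pt "-1 -6 -176" --pt "-1 -6 -176" --turn '[0,0,0,0,0,0,0,0,0]' --grip 60 --grip_force 20

```text
clock: 3.98
position: [0.5167, -0.2234, 0.0658]
ee_rot: [0.999, -0.051, 0.0, 0.0]
ft_force: [-0.0, -0.0, -0.0]
grip_width: 0.707
```

>>> jog_arm --pt "0 0 0" --pt "0 0 0" --pt "0 0 0" --pt "0 0 0" --pt "0 0 0" --pt "0 0 0" --pt "0 0 0" --pt "0 0 0" --pt "0 0 0" --pt "0 0 0" --turn '[0,0,0,0,0,0,0,0,0,0]' --grip 5 --grip_force 20

```text
clock: 4.82
position: [0.5171, -0.2235, 0.0666]
ee_rot: [0.999, -0.051, 0.001, 0.0]
ft_force: [-1.4, 0.3, 6.2]
grip_width: 0.136
```

```bash
python3 - <<'E'
from h import *
o=manip.get_obs();print(o["position"],o["ft_force"],o["torque"])
a=manip.camera("wrist")["frame"];b=manip.camera("side")["frame"][200:360,220:420];b=cv2.resize(b,(400,320),interpolation=2)
w=cv2.resize(a,(400,250),interpolation=3)
cv2.imwrite("pics/g1.png",np.vstack([w,b])[:,:,::-1])
E
```

```text
[ 0.51712933 -0.22354277  0.06656725] [-1.40828638  0.29377184  6.16645731] [0.29967521 0.24083072 0.19210244]
```

View pics/g1.png

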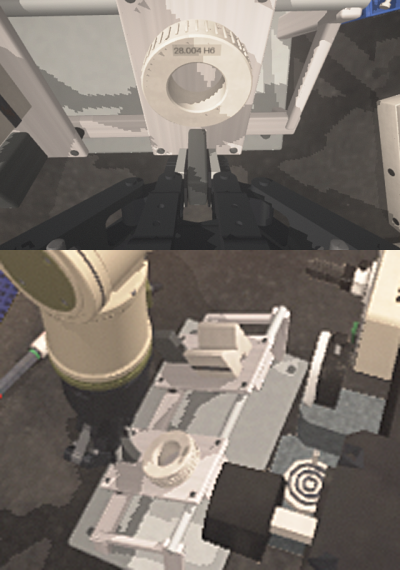

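>>> jog_arm --pt "0 0 4" --pt "0 0 8" --pt "0 0 13" --pt "0 0 17" --pt "0 0 21" --pt "1 0 25" --pt "1 0 25" --turn '[0,0,0,0,0,0,0]'

```text
clock: 5.5
position: [0.5187, -0.2237, 0.0925]
ee_rot: [0.999, -0.051, 0.001, 0.0]
ft_force: [0.6, -0.0, -2.4]
grip_width: 0.139
```

```bash
python3 - <<'E'
from h import *
o=manip.get_obs();print(o["position"],o["ft_force"],o["torque"])
a=manip.camera("wrist")["frame"];b=manip.camera("side")["frame"][240:340,240:380];b=cv2.resize(b,(560,400),interpolation=2)
c=manip.camera("scene")["frame"][180:300,360:500];c=cv2.resize(c,(560,480),interpolation=2)
w=a[:200,100:500]
cv2.imwrite("pics/g2.png",cv2.resize(np.vstack([w,cv2.resize(np.hstack([b[:400],c[:400]]),(400,200))]),None,fx=1.4,fy=1.4)[:,:,::-1])
E
```

```text
[ 0.51872915 -0.2236738   0.09253968] [ 0.57360576 -0.0155727  -2.37682994] [0.01529198 0.12898493 0.05961672]
```

View pics/g2.png

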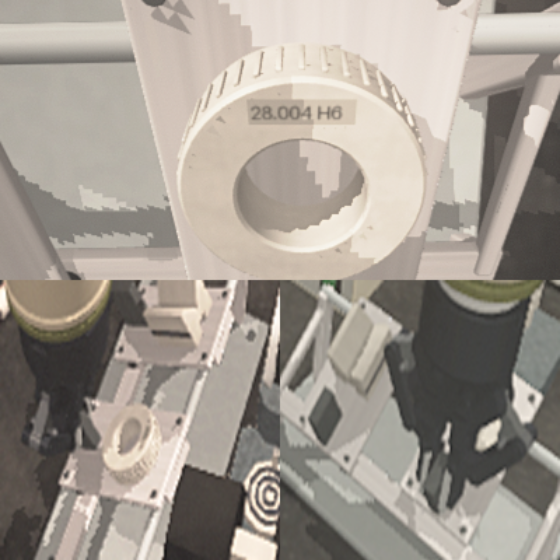

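```bash
cat >> h.py <<'E'
PSI=np.radians(-5.43);RO=np.array([.56866,-.16620,0])
RZ=R.from_euler("z",PSI).as_matrix()
def carrier(th,rail=(0.05,0.095),y=-.062):  # carrier->world fn, slope th deg about rail at rack x,z
    t=np.radians(th);A=np.array([[np.cos(t),0,-np.sin(t)],[0,1,0],[np.sin(t),0,np.cos(t)]])
    return lambda X:((np.atleast_2d(X)-[.047,0,.007])@A.T+[rail[0],y,rail[1]])@RZ.T+RO
def wire(p,f,img,col):
    c=np.array([[x,y,z] for z in(.018,) for x,y in((-.06,-.035),(.06,-.035),(.06,.035),(-.06,.035))])
    cv2.polylines(img,[proj(p,f(c)).round().astype(int)],True,col,1)
    t=np.linspace(0,6.28,40)
    fin=np.array([[-.058,-.006,.06],[-.028,-.006,.06],[-.028,.006,.06],[-.058,.006,.06]])
    cv2.polylines(img,[proj(p,f(fin)).round().astype(int)],True,col,1)
E
python3 - <<'E'
from h import *
out=[]
for n,(r0,r1,c0,c1) in(("wrist",(0,400,0,640)),("side",(250,340,240,370)),("scene",(195,315,385,545))):
    p=manip.camera(n);im=p["frame"].copy()
    cv2.imwrite(f"pics/raw_{n}.png",im[:,:,::-1])
    wire(p,carrier(14),im,(0,255,0)); wire(p,carrier(30,(.051,.121)),im,(255,0,0))
    out.append(cv2.resize(im[r0:r1,c0:c1],(400,300),interpolation=2))
out.append(np.zeros_like(out[0]))
cv2.imwrite("pics/g3.png",np.vstack([np.hstack(out[:2]),np.hstack(out[2:])])[:,:,::-1])
E
```

```text
(no output)
```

View pics/g3.png

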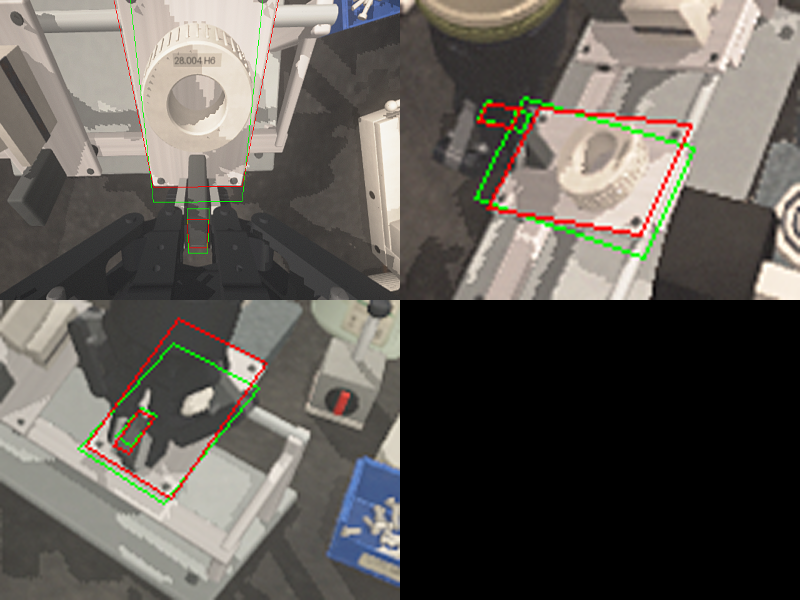

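The 2.4 N load is the full weight. The overlays match the red hypothesis (carrier still at 30°, lip 26 mm off the rail), so the fin isn't pivoting in the pads. I'll hang it back straight down and pinch more weakly so it can pivot.

>>> jog_arm --pt "0 0 -5" --pt "0 0 -11" --pt "-1 0 -17" --pt "-1 0 -22" --pt "-1 0 -25" --pt "-1 0 -26" --pt "-1 0 -26" --turn '[0,0,0,0,0,0,0]'

```text
clock: 6.38
position: [0.5169, -0.2237, 0.0663]
ee_rot: [0.999, -0.051, 0.0, 0.0]
ft_force: [-6.9, 1.7, 12.3]
grip_width: 0.14
```

>>> jog_arm --pt "0 0 0" --pt "0 0 0" --pt "0 0 0" --pt "0 0 0" --turn '[0,0,0,0]' --grip 14

```text
clock: 6.72
position: [0.517, -0.2237, 0.0662]
ee_rot: [0.999, -0.051, 0.0, 0.0]
ft_force: [-0.2, 0.1, -0.2]
grip_width: 0.161
```

```bash
python3 - <<'E'
from h import *
o=manip.get_obs();print(o["clock"],o["position"],o["ft_force"],o["torque"],o["grip_width"]*85.4)
out=[]
for n,(r0,r1,c0,c1) in(("wrist",(0,400,0,640)),("side",(250,340,240,370))):
    p=manip.camera(n);im=p["frame"].copy()
    wire(p,carrier(30),im,(0,255,0))
    out.append(cv2.resize(im[r0:r1,c0:c1],(400,300),interpolation=2))
cv2.imwrite("pics/g4.png",np.hstack(out)[:,:,::-1])
E
```

```text
6.7167 [ 0.51696318 -0.22367724  0.06615487] [-0.22029475  0.09441045 -0.19139263] [-0.00822405  0.02253702 -0.02433254] 13.757564211159803
```

View pics/g4.png

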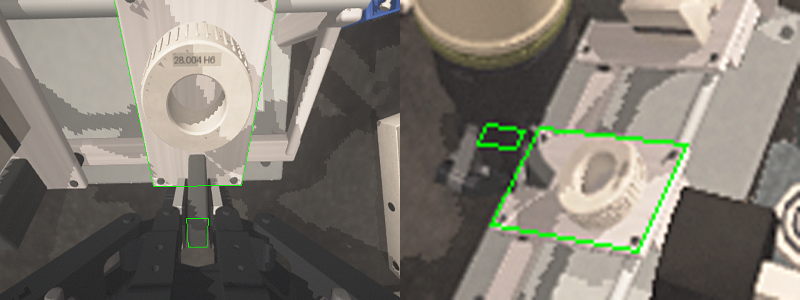

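Hung exactly as before: the hung-pose wireframe fits the plate and lip in both views. Next I try a light squeeze, commanding an opening near the fin's thickness.

>>> jog_arm --pt "0 0 0" --pt "0 0 0" --pt "0 0 0" --pt "0 0 3" --pt "0 0 6" --pt "0 0 9" --pt "0 0 9" --turn '[0,0,0,0,0,0,0]' --grip 12 --grip_force 20

```text
clock: 7.4
position: [0.517, -0.2238, 0.0758]
ee_rot: [0.999, -0.051, 0.0, 0.0]
ft_force: [-1.1, -0.2, -0.8]
grip_width: 0.146
```

```bash
cat >> h.py <<'E'
def score():
    o=manip.get_obs();print(o["clock"],o["position"].round(4),o["ft_force"].round(2),o["torque"].round(3),round(o["grip_width"]*85.4,2))
    ps=[manip.camera(n) for n in("wrist","side")]
    es=[]
    for p in ps:
        d=manip.outline_of(p,"ring_carrier")
        print(p["shot"],[(np.round(x["extent"]).astype(int).tolist(),round(x["confidence"],2)) for x in d])
    return o,ps
E
python3 - <<'E'
from h import *
o,ps=score()
# edge-alignment: mean gradient along projected plate outline for candidate slopes / lifts
def val(p,f):
    g=cv2.GaussianBlur(cv2.cvtColor(p["frame"],cv2.COLOR_RGB2GRAY),(0,0),1).astype(float)
    gm=np.hypot(cv2.Sobel(g,-1,1,0),cv2.Sobel(g,-1,0,1))
    s=np.linspace(0,1,60)[:,None]
    c=[[-.06,-.035,.018],[-.06,.035,.018],[.06,.035,.018],[.06,-.035,.018]]
    X=np.vstack([np.array(a)*(1-s)+np.array(b)*s for a,b in zip(c,c[1:]+c[:1])])
    u=proj(p,f(X)).astype(np.float32);return cv2.remap(gm,u[:,:1],u[:,1:],1).mean()
P=ps[1];lo=dict()
for th in(20,22.5,25,27.5,30,32):
    print(th,[round(val(P,carrier(th,(.05,.095+d))),1) for d in(0,.003,.006,.009,.012)])
E
```

```text
7.4 [ 0.517  -0.2238  0.0758] [-1.07 -0.18 -0.8 ] [0.066 0.171 0.048] 12.48
19 [([198, 0, 433, 330], 0.79)]
20 [([271, 285, 334, 327], 0.77)]
20 [np.float64(73.3), np.float64(58.7), np.float64(50.8), np.float64(50.7), np.float64(54.8)]
22.5 [np.float64(87.1), np.float64(68.6), np.float64(59.0), np.float64(57.4), np.float64(58.9)]
25 [np.float64(121.3), np.float64(102.2), np.float64(84.9), np.float64(76.0), np.float64(70.8)]
27.5 [np.float64(129.8), np.float64(131.5), np.float64(121.1), np.float64(107.9), np.float64(97.9)]
30 [np.float64(109.4), np.float64(118.4), np.float64(120.4), np.float64(117.8), np.float64(114.7)]
32 [np.float64(100.0), np.float64(106.5), np.float64(108.2), np.float64(106.3), np.float64(103.7)]
```

Load is now about 0.8 N and the best edge fit is 26–27° with the lip on the rail, so it is pivoting. Continuing in small steps.

>>> jog_arm --pt "0 0 4" --pt "0 0 8" --pt "1 0 12" --pt "1 0 12" --turn '[0,0,0,0]'

```text
clock: 7.93
position: [0.5185, -0.2238, 0.0882]
ee_rot: [0.999, -0.051, 0.001, 0.0]
ft_force: [-0.0, -0.4, -0.5]
grip_width: 0.139
```

```bash
cat >> h.py <<'E'
def val(p,f):
    g=cv2.GaussianBlur(cv2.cvtColor(p["frame"],cv2.COLOR_RGB2GRAY),(0,0),1).astype(float)
    gm=np.hypot(cv2.Sobel(g,-1,1,0),cv2.Sobel(g,-1,0,1))
    s=np.linspace(0,1,60)[:,None]
    c=[[-.06,-.035,.018],[-.06,.035,.018],[.06,.035,.018],[.06,-.035,.018]]
    X=np.vstack([np.array(a)*(1-s)+np.array(b)*s for a,b in zip(c,c[1:]+c[:1])])
    u=proj(p,f(X)).astype(np.float32);return cv2.remap(gm,u[:,:1],u[:,1:],1).mean()
def table(P,ths):
    for th in ths: print(th,[int(val(P,carrier(th,(.05,.095+d)))) for d in(0,.003,.006,.009,.015,.021)])
E
python3 - <<'E'
from h import *
o,ps=score(); table(ps[1],(12,15,17.5,20,22.5,25,27.5,30))
out=[]
for p,(r0,r1,c0,c1) in zip(ps,((0,400,0,640),(250,340,240,370))):
    im=p["frame"].copy(); wire(p,carrier(18),im,(0,255,0))
    out.append(cv2.resize(im[r0:r1,c0:c1],(400,300),interpolation=2))
cv2.imwrite("pics/g5.png",np.hstack(out)[:,:,::-1])
E
```

```text
7.9333 [ 0.5185 -0.2238  0.0882] [-0.04 -0.43 -0.47] [ 0.044  0.128 -0.015] 11.91
21 [([208, 1, 422, 321], 0.67)]
22 [([271, 287, 336, 327], 0.65)]
12 [90, 75, 64, 58, 57, 57]
15 [82, 65, 53, 51, 58, 61]
17.5 [80, 63, 53, 52, 59, 59]
20 [93, 73, 61, 60, 60, 57]
22.5 [124, 105, 87, 76, 65, 57]
25 [135, 135, 123, 107, 83, 67]
27.5 [118, 126, 127, 123, 109, 95]
30 [107, 111, 112, 110, 111, 111]
```

View pics/g5.png

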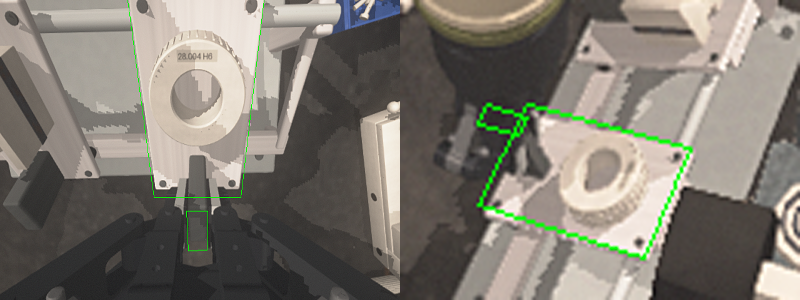

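Angle is about 24–25° after a 22 mm lift: it pivots but also slips somewhat. I tighten slightly, let it settle, and lift a little.

>>> jog_arm --pt "0 0 0" --pt "0 0 0" --pt "0 0 0" --pt "0 0 2" --pt "0 0 4" --pt "0 0 6" --pt "0 0 8" --pt "0 0 8" --turn '[0,0,0,0,0,0,0,0]' --grip 11.6

```text
clock: 8.8
position: [0.5183, -0.2237, 0.0957]
ee_rot: [0.999, -0.051, 0.001, 0.0]
ft_force: [1.0, 0.7, -2.8]
grip_width: 0.138
```

```bash
python3 - <<'E'
from h import *
o,ps=score(); table(ps[1],(12,15,17.5,20,22.5,25,27.5))
E
```

```text
8.8 [ 0.5183 -0.2237  0.0957] [ 0.96  0.75 -2.77] [-0.034  0.079  0.03 ] 11.81
23 [([208, 1, 420, 323], 0.7)]
24 []
12 [97, 91, 83, 72, 57, 56]
15 [100, 93, 82, 67, 49, 54]
17.5 [109, 100, 87, 69, 49, 55]
20 [121, 119, 105, 84, 58, 58]
22.5 [113, 127, 132, 120, 82, 68]
25 [91, 107, 127, 137, 119, 93]
27.5 [86, 96, 110, 120, 128, 117]
```

>>> jog_arm --pt "0 0 0" --pt "0 0 0" --pt "0 0 0" --pt "0 0 0" --turn '[0,0,0,0]' --grip 11.8

```text
clock: 9.33
position: [0.5181, -0.2236, 0.0951]
ee_rot: [0.999, -0.051, 0.001, 0.0]
ft_force: [0.6, -0.2, -2.3]
grip_width: 0.142
```

```bash
python3 - <<'E'
from h import *
o,ps=score(); table(ps[1],(15,17.5,20,22.5,25))
E
```

```text
9.3333 [ 0.5181 -0.2236  0.0951] [ 0.58 -0.15 -2.3 ] [-0.054  0.016  0.029] 12.17
25 [([214, 0, 417, 325], 0.92)]
26 [([270, 283, 334, 326], 0.67)]
15 [121, 91, 67, 56, 54, 59]
17.5 [142, 114, 84, 66, 58, 58]
20 [141, 135, 115, 96, 74, 61]
22.5 [121, 129, 128, 121, 100, 80]
25 [110, 117, 122, 123, 113, 101]
```

>>> jog_arm --pt "0 0 0" --pt "0 0 0" --pt "0 0 0" --pt "0 0 0" --turn '[0,0,0,0]' --grip 12

```text
clock: 9.87
position: [0.5182, -0.2236, 0.0952]
ee_rot: [0.999, -0.051, 0.001, 0.0]
ft_force: [-0.1, -0.9, -1.5]
grip_width: 0.142
```

```bash
python3 - <<'E'
from h import *
o,ps=score(); table(ps[1],(15,17.5,20,22.5,25))
E
```

```text
9.8667 [ 0.5182 -0.2236  0.0952] [-0.09 -0.92 -1.53] [ 0.051 -0.093 -0.016] 12.11
27 [([212, 1, 415, 320], 0.96)]
28 [([271, 283, 332, 327], 0.7)]
15 [111, 83, 63, 55, 55, 59]
17.5 [133, 104, 78, 65, 59, 57]
20 [140, 130, 110, 93, 73, 59]
22.5 [124, 131, 129, 119, 97, 78]
25 [113, 120, 125, 123, 110, 100]
```

At 11.8 it pivots down onto the rail by itself (about 18.5°, lip on the rail). Continuing at 11.8.

>>> jog_arm --pt "0 0 0" --pt "0 0 0" --pt "1 0 2" --pt "1 0 4" --pt "2 0 6" --pt "2 0 8" --pt "3 0 10" --pt "3 0 10" --pt "3 0 10" --turn '[0,0,0,0,0,0,0,0,0]' --grip 11.8

```text
clock: 10.82
position: [0.5215, -0.2236, 0.1055]
ee_rot: [0.999, -0.051, 0.001, 0.0]
ft_force: [0.2, 0.1, -0.0]
grip_width: 0.136
```

```bash
python3 - <<'E'
from h import *
o,ps=score(); table(ps[1],(5,7.5,10,12,15,17.5,20,22.5))
E
```

```text
10.8167 [ 0.5215 -0.2236  0.1055] [ 0.22  0.06 -0.01] [ 0.004 -0.113  0.021] 11.65
29 [([222, 1, 408, 323], 0.77)]
30 [([266, 283, 336, 325], 0.56), ([308, 129, 369, 178], 0.41)]
5 [130, 108, 89, 78, 69, 63]
7.5 [126, 99, 78, 69, 66, 64]
10 [131, 99, 75, 65, 64, 66]
12 [140, 112, 83, 67, 63, 64]
15 [140, 134, 114, 92, 67, 61]
17.5 [120, 128, 127, 117, 86, 66]
20 [110, 115, 118, 118, 106, 84]
22.5 [111, 114, 112, 110, 108, 99]
```

>>> jog_arm --pt "1 0 2" --pt "1 0 4" --pt "2 0 6" --pt "3 0 8" --pt "4 0 10" --pt "4 0 10" --pt "4 0 10" --turn '[0,0,0,0,0,0,0]' --grip 11.8

```text
clock: 11.6
position: [0.5256, -0.2237, 0.1155]
ee_rot: [0.999, -0.051, 0.001, 0.0]
ft_force: [-0.5, -0.3, -1.0]
grip_width: 0.138
```

```bash
python3 - <<'E'
from h import *
o,ps=score(); table(ps[1],(-2,0,2.5,5,7.5,10,12,15))
out=[]
for p,(r0,r1,c0,c1) in zip(ps,((0,400,0,640),(250,340,240,370))):
    im=p["frame"].copy(); wire(p,carrier(8),im,(0,255,0))
    out.append(cv2.resize(im[r0:r1,c0:c1],(400,300),interpolation=2))
cv2.imwrite("pics/g6.png",np.hstack(out)[:,:,::-1])
E
```

```text
11.6 [ 0.5256 -0.2237  0.1155] [-0.47 -0.26 -0.97] [ 0.082 -0.106 -0.071] 11.74
31 [([231, 14, 400, 326], 0.79)]
32 [([268, 281, 338, 327], 0.81)]
-2 [151, 133, 114, 100, 85, 70]
0 [153, 131, 108, 93, 79, 67]
2.5 [155, 130, 104, 88, 73, 64]
5 [160, 133, 104, 85, 69, 63]
7.5 [158, 142, 113, 88, 68, 62]
10 [145, 143, 126, 103, 70, 65]
12 [127, 132, 129, 117, 80, 67]
15 [106, 108, 112, 115, 108, 80]
```

View pics/g6.png

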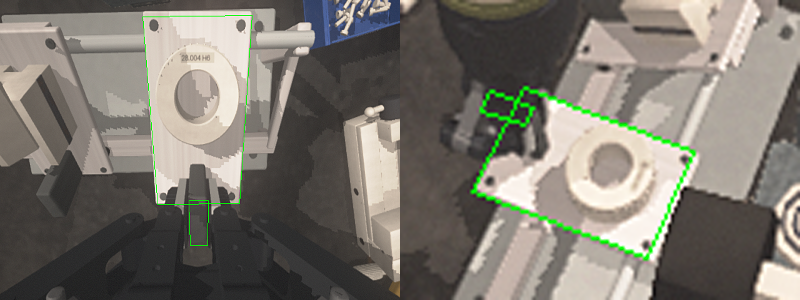

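The wireframe at 8° fits well with the lip on the rail. About 7° remains.

>>> jog_arm --pt "1 0 2" --pt "2 0 4" --pt "2 0 6" --pt "3 0 8" --pt "4 0 10" --pt "4 0 11" --pt "4 0 11" --pt "4 0 11" --turn '[0,0,0,0,0,0,0,0]' --grip 11.8

```text
clock: 12.47
position: [0.5297, -0.2236, 0.1265]
ee_rot: [0.999, -0.051, 0.001, 0.0]
ft_force: [-0.2, 0.4, -0.2]
grip_width: 0.137
```

```bash
python3 - <<'E'
from h import *
o,ps=score(); table(ps[1],(-5,-2,0,2.5,5,7.5,10))
out=[]
for p,(r0,r1,c0,c1) in zip(ps,((0,400,0,640),(250,340,240,370))):
    im=p["frame"].copy(); wire(p,carrier(1),im,(0,255,0))
    out.append(cv2.resize(im[r0:r1,c0:c1],(400,300),interpolation=2))
cv2.imwrite("pics/g7.png",np.hstack(out)[:,:,::-1])
E
```

```text
12.4667 [ 0.5297 -0.2236  0.1265] [-0.22  0.43 -0.15] [ 0.022 -0.131  0.011] 11.68
33 [([238, 34, 395, 325], 0.98)]
34 [([269, 278, 339, 326], 0.85)]
-5 [183, 160, 135, 114, 93, 80]
-2 [195, 172, 139, 112, 85, 70]
0 [192, 177, 147, 115, 81, 66]
2.5 [176, 174, 154, 126, 80, 63]
5 [151, 156, 151, 134, 90, 64]
7.5 [129, 133, 134, 131, 105, 73]
10 [115, 115, 113, 114, 114, 95]
```

View pics/g7.png

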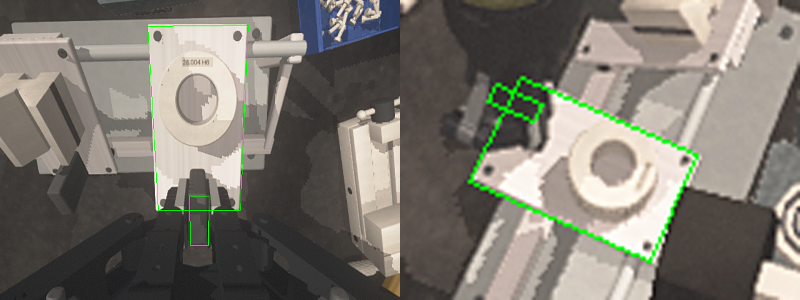

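Level to within about 1° with the lip on the rail. Now a firm grip, then straight up.

>>> jog_arm --pt "0 0 0" --pt "0 0 0" --pt "0 0 0" --pt "0 0 0" --pt "0 0 0" --turn '[0,0,0,0,0]' --grip 5 --grip_force 100

```text
clock: 13.08
position: [0.5295, -0.2237, 0.1264]
ee_rot: [0.999, -0.051, 0.001, 0.0]
ft_force: [-1.0, 0.2, 1.6]
grip_width: 0.114
```

>>> jog_arm --pt "0 0 5" --pt "0 0 12" --pt "0 0 22" --pt "0 0 34" --pt "0 0 48" --pt "0 0 62" --pt "0 0 75" --pt "0 0 85" --pt "0 0 85" --turn '[0,0,0,0,0,0,0,0,0]'

```text
clock: 13.83
position: [0.5307, -0.2241, 0.2146]
ee_rot: [0.999, -0.051, 0.003, 0.001]
ft_force: [-0.5, -0.5, -2.2]
grip_width: 0.119
```

```bash
python3 - <<'E'
from h import *
o,ps=score()
dz=o["position"][2]-.1265
for th in(-8,-5,-2,0,2,5,8): print(th,[int(val(ps[1],carrier(th,(.05+e,.095+dz+d)))) for d in(-.004,0,.004) for e in(-.002,.002)])
p=manip.camera("side")
print([(np.round(d["at"]),d["confidence"]) for d in manip.pinpoint(p,"block_carrier")])
E
```

```text
13.8333 [ 0.5307 -0.2241  0.2146] [-0.48 -0.46 -2.25] [-0.016  0.128  0.041] 10.16
35 [([236, 31, 393, 324], 0.72), ([29, 46, 430, 207], 0.48)]
36 [([261, 253, 338, 306], 0.73), ([292, 236, 358, 274], 0.52)]
-8 [101, 105, 83, 88, 65, 72]
-5 [121, 139, 95, 111, 69, 81]
-2 [131, 161, 120, 148, 81, 97]
0 [126, 153, 133, 165, 98, 119]
2 [115, 132, 134, 163, 115, 140]
5 [104, 104, 122, 129, 124, 143]
8 [93, 90, 109, 101, 118, 113]
[(array([331., 261.]), 0.85)]
```

>>> jog_arm --pt "0 15 0" --pt "-3 45 0" --pt "-10 80 0" --pt "-18 118 0" --pt "-26 156 0" --pt "-34 194 0" --pt "-42 232 0" --pt "-50 270 0" --pt "-58 308 0" --pt "-66 346 0" --pt "-72 384 0" --pt "-76 415 0" --turn '[0,0,0,2,4,6,8,10,12,14,16,17]'

```text
clock: 15.13
position: [0.4517, 0.1943, 0.2104]
ee_rot: [0.995, 0.099, 0.0, -0.0]
ft_force: [0.8, -0.3, -1.3]
grip_width: 0.119
```

```bash
python3 - <<'E'
from h import *
o,ps=score();r=R.from_quat(o["ee_rot"]).as_matrix();h=np.degrees(np.arctan2(r[1,0],r[0,0]));print("heading",h)
for p in(ps[1],manip.camera("scene")):
    for d in manip.pinpoint(p,"cork_mat")[:1]: print(onz(p,d["at"],0),d["confidence"])
E
```

```text
15.1333 [0.4517 0.1943 0.2104] [ 0.78 -0.3  -1.33] [0.009 0.005 0.052] 10.17
38 [([237, 32, 395, 326], 0.79)]
39 [([307, 96, 360, 122], 0.96)]
heading 11.392187382661989
[0.48790413 0.26941513 0.        ] 0.63
[0.48489197 0.25819376 0.        ] 0.79
```

>>> jog_arm --pt "0 25 -5" --pt "1 48 -20" --pt "1 57 -50" --pt "1 57 -85" --pt "1 57 -115" --pt "1 57 -135" --pt "1 57 -140" --pt "1 57 -140" --turn '[0,0,0,0,0,0,0,0]'

```text
clock: 16.15
position: [0.4539, 0.2458, 0.069]
ee_rot: [0.995, 0.096, -0.001, 0.001]
ft_force: [0.9, 0.0, -1.6]
grip_width: 0.116
```

```bash
python3 - <<'E'
from h import *
from scipy.optimize import minimize
o,ps=score();ps[0]=manip.camera("scene")
r=R.from_quat(o["ee_rot"]).as_matrix();h=np.arctan2(r[1,0],r[0,0]);t=o["position"]
print("heading",np.degrees(h))
def pose(v):
    dx,dy,z,pi,yaw=v; A=R.from_euler("zy",[h+yaw/57.3,-pi/57.3]).as_matrix()
    O=np.array([t[0]+.0364*np.cos(h)+dx/1e3,t[1]+.0364*np.sin(h)+dy/1e3,z/1e3])
    return lambda X:np.atleast_2d(X)@A.T+O
z0=(t[2]-.1265+.088)*1e3
f=lambda v:-sum(val(p,pose(v)) for p in ps[1:])-val(ps[0],pose(v))
best=None
for pi in(-4,0,4):
    s=minimize(f,[0,0,z0,pi,0],method="Nelder-Mead",options=dict(initial_simplex=np.array([[0,0,z0,pi,0]]+[list(np.array([0,0,z0,pi,0])+d) for d in np.diag([4,4,4,3,3])])))
    print(z0,s.x.round(1),s.fun)
v=[0,0,z0,0,0];print("nominal",f(v))
print("origin now",pose([0,0,z0,0,0])([0,0,0]))
E
```

```text
16.15 [0.4539 0.2458 0.069 ] [ 0.86  0.04 -1.58] [-0.     0.068  0.028] 9.88
41 [([236, 32, 392, 326], 0.71)]
42 []
heading 10.967248434114168
30.535337754634572 [ 2.9 -4.2 38.9 -5.   3.1] -401.51145838772015
30.535337754634572 [ 3.  -4.1 38.7 -5.   3.1] -401.48918981080976
30.535337754634572 [ 3.  -3.7 38.5 -4.8  2.9] -401.81106462921906
nominal -297.5648894469483
origin now [[0.48965508 0.25276451 0.03053534]]
```

>>> jog_arm --pt "-1 4 -5" --pt "-3 7 -10" --pt "-3 7 -15" --pt "-3 7 -19" --pt "-3 7 -22" --pt "-3 7 -22" --pt "-3 7 -22" --turn '[0,0,0,0,0,0,0]'

```text
clock: 16.98
position: [0.4523, 0.2543, 0.0495]
ee_rot: [0.995, 0.096, 0.001, 0.0]
ft_force: [0.3, 0.1, -2.2]
grip_width: 0.115
```

>>> jog_arm --pt "0 0 -1" --pt "0 0 -2" --pt "0 0 -3" --pt "0 0 -3" --turn '[0,0,0,0]'

```text
clock: 17.32
position: [0.4523, 0.2543, 0.0464]
ee_rot: [0.995, 0.096, 0.001, 0.0]
ft_force: [-0.1, -0.2, -2.3]
grip_width: 0.112
```

>>> jog_arm --pt "0 -1 -1" --pt "0 -1 -2" --pt "0 -1 -3" --pt "0 -1 -3" --turn '[0,0,0,0]'

```text
clock: 17.65
position: [0.4522, 0.2532, 0.0432]
ee_rot: [0.995, 0.096, 0.001, 0.0]
ft_force: [0.1, -0.3, -1.6]
grip_width: 0.116
```

>>> jog_arm --pt "0 0 -1" --pt "0 0 -2" --pt "0 0 -2" --turn '[0,0,0]'

```text
clock: 17.9
position: [0.4522, 0.2535, 0.0417]
ee_rot: [0.995, 0.096, 0.001, 0.0]
ft_force: [-5.2, -1.8, 7.9]
grip_width: 0.116
```

Contact made (about 8 N, at the predicted height). I loosen to let it settle, then open and check before leaving.

>>> jog_arm --pt "0 0 0" --pt "0 0 0" --pt "0 0 0" --pt "0 0 0" --turn '[0,0,0,0]' --grip 12 --grip_force 20

```text
clock: 18.23
position: [0.4523, 0.2535, 0.0417]
ee_rot: [0.995, 0.096, 0.001, 0.0]
ft_force: [-0.3, -1.1, 1.6]
grip_width: 0.139
```

>>> jog_arm --pt "0 0 0" --pt "0 0 0" --pt "0 0 0" --pt "0 0 0" --pt "0 0 0" --pt "0 0 0" --turn '[0,0,0,0,0,0]' --grip 30

```text
clock: 18.73
position: [0.4523, 0.2535, 0.0418]
ee_rot: [0.995, 0.096, 0.001, 0.0]
ft_force: [-0.2, 0.2, -0.1]
grip_width: 0.355
```

>>> jog_arm --pt "0 0 8" --pt "0 0 20" --pt "0 0 40" --pt "0 0 70" --pt "0 0 105" --pt "0 0 140" --pt "-10 0 170" --pt "-30 -30 180" --pt "-40 -60 180" --pt "-40 -90 180" --pt "-40 -110 180" --pt "-40 -110 180" --turn '[0,0,0,0,0,0,0,0,0,0,0,0]'

```text
clock: 19.73
position: [0.4126, 0.1395, 0.2231]
ee_rot: [0.996, 0.094, 0.002, 0.001]
ft_force: [0.9, -1.4, -0.8]
grip_width: 0.349
```

```bash
python3 - <<'E'
from h import *
from scipy.optimize import minimize
o=manip.get_obs();print(o["clock"],o["position"],o["ft_force"])
ps=[manip.camera(n) for n in("scene","side","wrist")]
def pose(v):
    x,y,yaw=v;A=R.from_euler("z",yaw,degrees=True).as_matrix()
    return lambda X:np.atleast_2d(X)@A.T+[x/1e3,y/1e3,.004]
out=[]
for p in ps:
    for l,z in(("ring_carrier",.004),("cork_mat",0),("block_carrier",.0655)):
        for d in manip.pinpoint(p,l)[:1]: print(p["shot"],l,onz(p,d["at"],z).round(4),round(d["confidence"],2))
    im=p["frame"].copy()
    if p is not ps[2]:
        s=minimize(lambda v:-val(p,pose(v)),[488,260,11],method="Nelder-Mead",options=dict(initial_simplex=[[488,260,11],[493,260,11],[488,265,11],[488,260,15]]));print(s.x.round(1),s.fun)
        wire(p,pose(s.x),im,(0,255,0));
    out.append(im)
a=cv2.resize(out[0][140:340,180:530],(400,230),interpolation=2);b=cv2.resize(out[1][100:350,240:400],(256,400),interpolation=2)
c=cv2.resize(out[2],(400,250))
cv=np.zeros((480,660,3),np.uint8);cv[:230,:400]=a;cv[230:480,:400]=c;cv[:400,400:656]=b
cv2.imwrite("pics/end.png",cv[:,:,::-1])
E
```

```text
19.7333 [0.4125854  0.13953477 0.22313752] [ 0.92296699 -1.42001836 -0.8150616 ]
44 cork_mat [0.4914 0.2715 0.    ] 0.73
44 block_carrier [ 0.5902 -0.1095  0.0655] 0.82
[489.7 258.6  11.4] -192.5212346881528
45 ring_carrier [0.498  0.2581 0.004 ] 0.79
45 cork_mat [0.4932 0.257  0.    ] 0.9
45 block_carrier [ 0.5838 -0.1084  0.0655] 0.86
[490.7 257.7  11.9] -162.73314347360494
46 ring_carrier [0.4889 0.2584 0.004 ] 0.98
```

View pics/end.png

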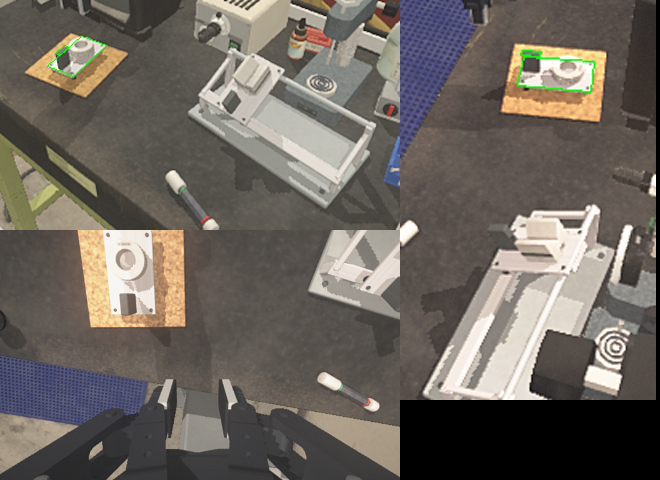

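The final picture shows the carrier flat and central on the mat. In the wrist view the side margins are equal, about 28 px each. The fits give (0.490, 0.258) against a mat centre of (0.488, 0.259). The block carrier is still hanging, and the hand is clear.

```bash
python3 -c "
from workcell import manip
print(manip.hand_in())"
```

```text
the job is handed in; nothing more can be done
None
```

The ring carrier is flat on the cork mat, about 2 mm from its centre, and the block carrier is still hanging where it was. I handed in at about 20 s of the 42 s allowed, with the arm clear. The hand-in gave no verdict.

- **First try failed:** pinching the fin at 20 N did not let it pivot. The carrier rose still tilted at 30°, with its lip about 26 mm off the rail, so I hung it back. A picture confirmed it was seated as before.
- **Swing:** I then used a very light pinch, so the fin pivoted in the pads. It slipped a little, and once the lip came about 8 mm off the rail (at about 25°) before settling back on. From about 18° up to level, the fits showed the lip on the rail.
- **Lift and placing:** with the carrier level to about 1° and the lip on the rail, I gripped at 100 N. I lifted it straight up and lowered it onto the mat; the highest contact force I read there was about 10 N.
- **Last checks:** the edge fits put the carrier at (0.490, 0.258) and the mat centre at (0.488, 0.259), with matching yaw. The networks' own points scattered by up to about 12 mm. A fit just before lowering suggested a 5° nose-down tilt, but my hand partly hid the carrier. The contact height, and the flat-carrier overlay that fits the final pictures, did not bear it out.

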